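# Weigh a bone on the hanging spring scale

### The job

Weigh the pale ivory bone: lay it in the steel weighing pan while the pan stands on the bench, then hang the loaded pan by the peak of its handle on the hook of the spring scale. Let the pan down slowly so that the spring takes the weight without a jerk, and let go when the scale carries it, leaving it hanging still with the pointer settled. Do not drop anything, and leave the brown bone and the other things on the bench where they are.

Things in the scene. Friction and masses are not known exactly. Their poses are not given: they have to be found in the camera images.
- bone_mid (a point): Middle of the bone to weigh, on its shaft's centre line; z up. Pale ivory sheep's shank bone lying level, 138 mm long along x, with a thicker knuckle at each end (51 mm wide along y, 30 mm high). The round shaft between them is 21 mm in diameter over the middle 50 mm; its centre line lies 16.5 mm above what the bone rests on. 85 to 170 g.
- brown_bone_mid (a point): Middle of a second bone of the same shape, stained dark brown; not wanted, to be left alone.
- pan_mid (a point): Centre of the weighing pan, 86 mm above its underside and straight below the handle's peak; z up. Open rectangular steel tray with a fixed arched handle, 295 to 385 g. Tray 190 mm along x, 156 mm along y, 35 mm high over a 6 mm round rim rod (184 x 150 mm inside), floor 3 mm thick.
- pan_peak (a point): Peak of the pan's handle, on the rod's centre line, 172 mm above the pan's underside; axes of the pan. The handle is an 8 mm round rod in the plane x = 0: legs at y = -80 and 80 mm, a level top bar (centre line 16 mm below this point, from 16 to 66 mm either side of the middle), and the middle 32 mm of the bar bent up to a 45 degree peak (upside-down V) that sits on the scale's hook.
- hook_seat (a point): Where the peak of the handle rests when the pan hangs; moves down with the hook; 249 mm above the bench unloaded. The hook is an 8 mm round rod in the stand's x-z plane, bent to a 45 degree V whose centre line is lowest 14 mm below this point. Axes of the stand: -x to the hook's open side, which roughly faces the robot, +y to the column, z up.
- hook_tip (a point): Centre of the hook's round upturned tip (radius 4 mm), 28 mm to the -x side of the seat and 22 mm above it. The handle must pass over it and come down between it and the hook's back. The back of the hook stands 24 mm to the +x side of the seat up to 66 mm above the seat; from 91 mm above it the shank rises straight above the seat.
- hook (a joint): How far the hook is pulled down, m; 0 unloaded, 0.055 at the stop. The spring gives 20 mm for 4 N and is lightly damped: the loaded pan pulls it down 18 to 28 mm, and let go suddenly it would bounce. A rack turns the red pointer of the dial clockwise from straight up (no load) by 0.1 rad for each mm, so the pointer stands still when the hook does.
- skull: Bystander: old skull on a round cork ring, about 180 mm long and 150 mm high; origin in the middle of the ring's underside.
- shin_bone: Bystander: long yellowish shin bone, 370 mm along its x axis, 52 mm high; origin at its middle, on the bench.
- gel: Bystander: blue hand gel bottle, 60 mm in diameter, 170 mm high; origin in the middle of its underside.
- stand: Fixed gallows stand. Origin on the bench straight below the hook seat. Base plate 12 mm thick, x -100 to 100 mm, y -90 to 250 mm; column 25 mm thick at y = 220 mm, 700 mm high; arm along y at 660 mm. From it hangs the scale: a round green dial housing 200 mm in diameter, 60 mm thick along x, right over the hook, lowest point 151 mm above the unloaded seat: no room there for an upright tool.
Mind the look-alikes: they are no part of the job. Of the things like the part that bears bone_mid, leave any that is purple, red or yellow; of the rest the larger one is meant.

How it is judged:
On the way, in this order (a step that is already met when the one before it is completed fails the run):
1. the ivory bone lies in the pan, let go, while the pan stands on the bench (x of bone_mid in the frame of pan_mid between -0.085 and 0.085 m and y of bone_mid in the frame of pan_mid between -0.068 and 0.068 m and z of bone_mid in the frame of pan_mid below -0.035 m and contact force between the fingers and bone below 0.05 N and contact force between bone and pan above 0.3 N and height (world z) of pan_mid below 0.092 m), for 0.2 s.
2. the handle's peak sits on the scale's hook and pulls the pointer down (distance between pan_peak and hook_seat below 0.01 m and value of joint hook above 0.012 m), for 0.2 s.
At the end, for the whole second after the job is handed in: The pan hangs free on the hook by its handle's peak (peak within 10 mm of the hook_seat point), level within 0.2 rad, with the ivory bone lying in its tray; the hook is pulled down between 14 and 45 mm and is still (under 10 mm/s, and with it the pointer), the pan moving under 40 mm/s (distance between pan_peak and hook_seat below 0.01 m and value of joint hook between 0.014 and 0.045 m and velocity of joint hook between -0.01 and 0.01 m/s and angle between pan_mid's own z axis and vertical below 0.2 rad and linear speed of pan below 0.04 m/s and x of bone_mid in the frame of pan_mid between -0.085 and 0.085 m and y of bone_mid in the frame of pan_mid between -0.068 and 0.068 m and z of bone_mid in the frame of pan_mid between -0.09 and -0.035 m); the robot touches nothing.
It fails at once if the scale is jerked: the hook goes down faster than 0.12 m/s (velocity of joint hook above 0.12 m/s).
It fails at once if the hook is pulled down to near its stop (50 mm) (value of joint hook above 0.05 m).
It fails at once if the bone is dropped (moves faster than 0.7 m/s while no finger touches it) (contact force between the fingers and bone below 0.01 N and linear speed of bone above 0.7 m/s).
It fails at once if the pan is dropped (moves faster than 0.6 m/s while no finger touches it) (contact force between the fingers and pan below 0.01 N and linear speed of pan above 0.6 m/s).
It fails at once if a bystander is moved by more than 20 mm (distance of any of brown_bone_mid, skull, shin_bone, gel from where it was at the start of the episode above 0.02 m).
It also fails if it takes over 72 s, if anything falls off the work surface, if the arm or the gripper's body presses on something with over 40 N, if the wrist force passes 120 N, or if a joint passes its speed limit or range.

### The arm

A 7-joint arm with a two-finger parallel gripper is mounted at the origin on the work surface. World frame = base frame: x ahead of the robot, y to its left, z up, the work surface at z = 0. Lengths are in m, angles in rad, forces in N, time in s.
With the tool pointing down it reaches from about 0.4 to 0.875 m from the base axis. Payload 19.3 kg.
Tool frame: the origin (TCP) lies midway between the tips of the shut fingers; the grasp point (between the pads) lies 19 mm behind it; x points along the fingers, y is the direction in which the jaws open and shut, and the axes are right-handed (so a half turn about x gives the same grasp; the last joint's range is limited). The gripper opens to 85 mm and grips with 20 to 120 N. Pads are 22 mm wide; open, the fingers measure 114 mm over their backs; the gripper's body (76 mm by 85 mm) begins 54 mm behind the grasp point. The pads swing forward as they close: fully open they stand 13 mm farther back than shut.
Start: joints at [-1.419, 0.521, -0.036, 1.599, 0.021, 1.021, -0.113], TCP at [0.138, 0.61, 0.231] pointing down, gripper open.
Joint ranges: [-2.91, 2.91], [-0.3, 2.13], [-1.5, 1.42], [0.17, 2.43], [-1.26, 4.41], [0.16, 1.93], [-2.52, 2.52]. Speed limits (rad/s): [1.89, 1.89, 2.39, 2.39, 3.01, 3.01, 3.01].

### API

Orientations are given as [roll, pitch, yaw] about the fixed x, y, z axes, in that order (R = Rz(yaw) Ry(pitch) Rx(roll)).
In Python, from workcell import telemetry, vision, workorder gives the robot as it stands. The module is installed in compiled form; this text tells all that it offers.
- The arm moves only by the tool play_rows, never from a script. Its argument "deltas" is a list of rows, each a list of 7 numbers: the shift along the world's x, y, z in mm, then the turn, a rotation vector about the world's x, y, z in degrees, then the finger opening in mm, from 0 to 85.4. In form: [[x, y, z, wx, wy, wz, jaw], ...]. A call has 1 to 8 rows; each row shifts and turns the commanded pose from where the row before left it; what a row does not reach is not made up. A row lasts 1/8 s, in which the tool goes at most 62.5 mm and 10.7 degrees, less where a joint would pass 70% of its speed; a pose out of reach is approached as far as the arm can. A call with a gripper value outside its range is refused whole. The fingers move at their own pace and stop on an object; "grip_force" is the grip in N (left out, the last holds). Time passes only in rows, so rows that do not move let the fingers close. It gives the time, the measured TCP pose, the force and the opening at its end, in the units of the state.
- telemetry.observe(): the state, without advancing time (a new reading comes with each control period).
- vision.grab_frame(name): name is "scene" or "top"; returns the picture (420x560x3 uint8, red, green, blue); there is no depth.
- vision.camera_info(name): a dict with "mtx" (3x3 intrinsics, pixels), "k1" (the pictures are not rectified: a ray, as slopes to the right and down, at radius r is drawn at 1 + k1 r^2 times it, then the intrinsics apply), "rvec" (rotation vector, rad) and "tvec" (3), from world to camera coordinates, as OpenCV has them. Camera axes: x right, y down, z forward; pixel columns grow to the right and rows downward; lengths in m; the calibration is good to about 2 mm. A picture is of the moment at which its call begins. camera_info takes no time and is no camera call.
- workorder.job_done(): hands the job in, once; it reports no verdict.
The state is a dict: "clock": time; "qpos": joint angles; "qd": joint speeds; "joint_efforts": joint torques, N m; "position": TCP position; "tool_rot": TCP orientation; "force": force on the tool from outside, world axes, zero at the start; "moment": the same for the moment, N m; "grip_width": finger opening in m.
Only numpy, scipy, OpenCV 4.12 (cv2) and the standard library are available. Lean on these libraries where they do the work, as an engineer would, in place of code of your own. Each camera call takes 0.05 s, during which the arm holds its last target. There are 200 camera calls.

## Working session

There is one attempt and no reset: what is moved stays moved. The work goes in short steps, Python scripts to look and compute and a tool call to move; the robot and the scene stay as the last step left them, time stands still between calls to the robot, and variables do not carry over. Pictures are saved under pics/ and viewed, about 8 in all and at most 12, crops included, and the job is handed in when it is done.

Besides the shell and the picture viewer there is one more tool, called after ">>>" by a JSON object that holds its "fn" and its "kwargs". play_rows: Moves the arm, as the interface text tells. Its arguments: {"type":"object","properties":{"deltas":{"type":"array","items":{"type":"array","items":{"type":"number"}}},"grip_force":{"type":"number"}},"required":["deltas"]}

```bash
mkdir -p pics; cat > h.py <<'E'
import numpy as np, cv2
from workcell import telemetry, vision, workorder
def cam(n):
    c=vision.camera_info(n); R=cv2.Rodrigues(np.array(c['rvec'],float))[0]; return np.array(c['mtx'],float),float(c['k1']),R,np.array(c['tvec'],float).ravel()
def ray(n,uv):
    K,k,R,t=cam(n); d=np.linalg.inv(K)@np.array([uv[0],uv[1],1.]); p=d[:2].copy(); q=p.copy()
    for _ in range(20): q=p/(1+k*(q@q))
    return -R.T@t, R.T@np.array([q[0],q[1],1.])
def onz(n,uv,z):
    o,d=ray(n,uv); return o+d*(z-o[2])/d[2]
def tri(a,b):
    (o1,d1),(o2,d2)=ray('scene',a),ray('top',b)
    s=np.linalg.lstsq(np.c_[d1,-d2],o2-o1,rcond=None)[0]; p,q=o1+s[0]*d1,o2+s[1]*d2
    return (p+q)/2,np.linalg.norm(p-q)
def proj(n,P):
    K,k,R,t=cam(n); c=R@np.array(P,float)+t; q=c[:2]/c[2]; q=q*(1+k*(q@q)); return (K@np.array([q[0],q[1],1.]))[:2]
def snap(n,f):
    im=vision.grab_frame(n)[:,:,::-1].copy(); cv2.imwrite('pics/'+f,im); return im
E
python3 - <<'E'
from h import *
for n in('scene','top'):
    im=snap(n,n+'0.png'); K,k,R,t=cam(n); print(n,K.tolist(),k,'pos',-R.T@t,'fwd',R[2],'right',R[0])
s=telemetry.observe();print(s)
E
```

```text
scene [[523.9200005332502, 0.0, 271.85347882177376], [0.0, 523.9200005332502, 211.23397399133702], [0.0, 0.0, 1.0]] -0.06626355228059157 pos [ 1.24798406 -0.26092611  1.26818314] fwd [-0.57547957  0.07944245 -0.8139485 ] right [0.12965917 0.99154548 0.00510426]
top [[430.3189814639329, 0.0, 282.85971228738174], [0.0, 430.3189814639329, 211.2437789611187], [0.0, 0.0, 1.0]] -0.0010011278433693285 pos [ 0.41602545 -0.13802478  1.32190345] fwd [ 0.06537766  0.00605813 -0.9978422 ] right [ 0.00792889 -0.99995316 -0.00555145]
{'clock': 0.1, 'qpos': array([-1.41920985,  0.52193868, -0.03634924,  1.59991111,  0.02122356,
        1.02108732, -0.11276141]), 'qd': array([ 0.00112096,  0.00050578,  0.00036224, -0.00137244,  0.00169623,
       -0.00136705, -0.00086951]), 'joint_efforts': array([ 2.48689801e-03, -9.28487849e+01,  1.98344260e+00, -3.70544744e+01,
        1.81524799e-02,  5.39784043e-03,  6.35587480e-05]), 'position': array([0.13744686, 0.6094157 , 0.23080713]), 'tool_rot': array([-1.49300219,  1.56983763, -1.71473055]), 'force': array([ 1.09042405,  0.67098872, -0.32767128]), 'moment': array([ 0.03224434, -0.01087337,  0.00229644]), 'grip_width': 0.08504207197632858}
```

View pics/scene0.png

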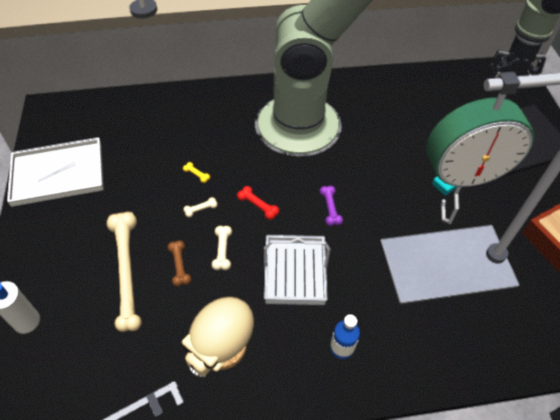

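View pics/top0.png

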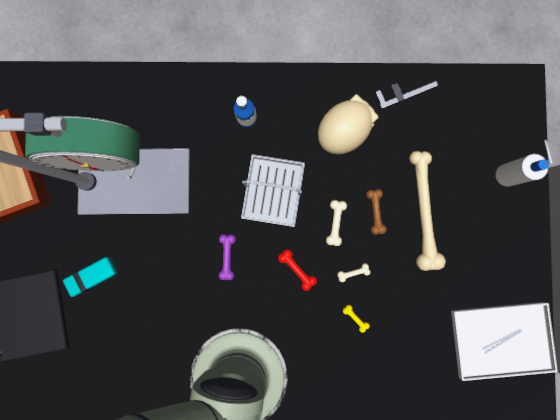

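Scene: the larger ivory bone is at (222,247), the small look-alike at (200,207), the brown bone at (179,262), the pan at (296,270) and the hook at (450,205). Top: bone at (337,222), pan at (273,190), dial at (83,145). Next I'll enlarge the pan and hook areas in one mosaic.

```bash
python3 - <<'E'
from h import *
S=cv2.imread('pics/scene0.png');T=cv2.imread('pics/top0.png')
def crop(im,x,y,w,h): 
    o=cv2.resize(im[y:y+h,x:x+w],(400,300),interpolation=cv2.INTER_CUBIC); 
    for i in range(0,w,20): cv2.putText(o,str(x+i),(i*400//w,10),0,.35,(0,255,255)); cv2.line(o,(i*400//w,10),(i*400//w,16),(0,255,255))
    for j in range(20,h,20): cv2.putText(o,str(y+j),(0,j*300//h),0,.35,(0,255,255))
    return o
m=np.vstack([np.hstack([crop(S,246,225,100,75+5-5+0),crop(S,410,165,80,60)]),np.hstack([crop(T,225,150,100,75),crop(T,75,130,80,60)])])
cv2.imwrite('pics/mos.png',m)
# bones
for n,im,c in(('scene',S,(222,247)),('top',T,(337,222))):
    hsv=cv2.cvtColor(im,cv2.COLOR_BGR2HSV); mk=(im.max(2)>90).astype(np.uint8)
    _,lab,st,ce=cv2.connectedComponentsWithStats(mk)
    l=lab[c[1],c[0]]; ys,xs=np.where(lab==l); P=np.c_[xs,ys].astype(np.float32)
    r=cv2.minAreaRect(P); print(n,st[l],ce[l],r)
    # principal axis ends
    mu=P.mean(0); v=np.linalg.svd(P-mu,full_matrices=False)[2][0]; s=(P-mu)@v
    for e in(s.min(),s.max(),(s.min()+s.max())/2): print(mu+v*e, onz(n,mu+v*e,.0165))
    C=np.array(r[0]) ; globals()[n+'c']=mu
p,e=tri(scenec,topc);print('bone tri',p,e)
E
```

```text
scene [211 225  21  45 595] [221.64033613 247.84033613] ((221.01466369628906, 247.0155792236328), (19.112438201904297, 44.37356948852539), 1.7357046604156494)
[223.28053 224.73595] [ 0.39277666 -0.28384471  0.0165    ]
[220.10742 269.43356] [ 0.53822742 -0.3037095   0.0165    ]
[221.69397 247.08476] [ 0.46757344 -0.29404362  0.0165    ]
top [326 200  21  46 501] [335.91217565 222.29740519] ((336.0306091308594, 222.73207092285156), (16.464256286621094, 45.3902473449707), 6.519801616668701)
[338.74228 200.22337] [ 0.53644783 -0.29988667  0.0165    ]
[332.9691  245.25246] [ 0.39968892 -0.28237335  0.0165    ]
[335.85568 222.73792] [ 0.46783709 -0.29109994  0.0165    ]
bone tri [ 0.46906572 -0.29297861  0.01447099] 0.002945121652148758
```

View pics/mos.png

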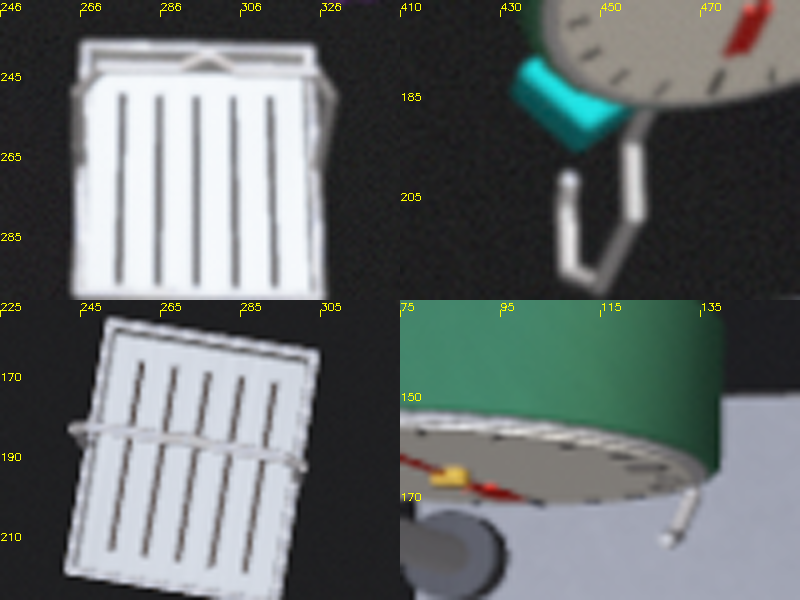

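```bash
python3 - <<'E'
from h import *
print('peak tri',tri((297.75,238.5),(272.5,184.5)))
print('barL/R', tri((326,244),(245.5,182.3)), tri((268.5,244),(300.5,191.2)))
for n,u in (('scene',(297.75,238.5)),('top',(272.5,184.5))): print(n,onz(n,u,.172))
T=cv2.imread('pics/top0.png');S=cv2.imread('pics/scene0.png')
for n,im,c in(('top',T,(273,200)),('scene',S,(300,255))):
    mk=(im.min(2)>95).astype(np.uint8); _,lab,st,ce=cv2.connectedComponentsWithStats(mk)
    l=lab[c[1],c[0]]; mm=cv2.morphologyEx((lab==l).astype(np.uint8),cv2.MORPH_OPEN,np.ones((9,9)))
    mm=cv2.morphologyEx((lab==l).astype(np.uint8),cv2.MORPH_CLOSE,np.ones((7,7)));mm=cv2.morphologyEx(mm,cv2.MORPH_OPEN,np.ones((15,15)))
    ys,xs=np.where(mm); r=cv2.minAreaRect(np.c_[xs,ys].astype(np.float32)); print(n,r); b=cv2.boxPoints(r)
    for q in b: print(q,onz(n,q,.035))
    print('c',onz(n,r[0],.035))
print('tip',tri((443.8,201),(128.8,178)), onz('scene',(443.8,201),.271),onz('top',(128.8,178),.271))
for u in((449.6,222.4),(457.4,208.4),(456.4,194)): print('hook sc',onz('scene',u,.235),onz('scene',u,.249+.01),onz('scene',u,.315))
for u in((189,149),(189,213),(79,213)): print('base top',onz('top',u,.012))
for u in((381,240),(490,227),(517,280),(400,300)): print('base sc',onz('scene',u,.012))
E
```

```text
peak tri (array([ 0.5633533 , -0.1018093 ,  0.17203584]), np.float64(0.0016252400069478904))
barL/R (array([ 0.57209263, -0.02811981,  0.14521838]), np.float64(0.0015204517964934937)) (array([ 0.54978918, -0.17577768,  0.13994904]), np.float64(0.006728012341118183))
scene [ 0.56342839 -0.10099589  0.172     ]
top [ 0.56323    -0.10261173  0.172     ]
top ((272.4566345214844, 190.03179931640625), (57.02145004272461, 65.61267852783203), 8.746162414550781)
[239.289  218.1214] [4.78708340e-01 1.44489229e-04 3.50000000e-02]
[249.26587 153.27167] [ 0.67531894 -0.02719291  0.035     ]
[305.62427 161.9422 ] [ 0.65001263 -0.19775168  0.035     ]
[295.6474  226.79193] [ 0.45405215 -0.16880903  0.035     ]
c [ 0.56402864 -0.09842131  0.035     ]
scene ((294.9999694824219, 269.0), (61.99999237060547, 67.99998474121094), -0.0)
[263.99997 303.     ] [ 0.66139744 -0.19826794  0.035     ]
[263.99997 235.     ] [ 0.45442398 -0.17299554  0.035     ]
[325.99997 235.     ] [ 0.47645575 -0.00050479  0.035     ]
[325.99997 303.     ] [ 0.68191358 -0.03976183  0.035     ]
c [ 0.57278936 -0.10363499  0.035     ]
tip (array([0.56428268, 0.24919001, 0.26995621]), np.float64(4.284915132993867e-05)) [0.5649957  0.24868022 0.271     ] [0.56413107 0.24878328 0.271     ]
hook sc [0.60427857 0.26058833 0.235     ] [0.61923132 0.24847398 0.259     ] [0.65412107 0.22020715 0.315     ]
hook sc [0.56651364 0.29356545 0.235     ] [0.58234364 0.28068506 0.259     ] [0.61928031 0.25063083 0.315     ]
hook sc [0.52318941 0.30602902 0.235     ] [0.5400258  0.29285912 0.259     ] [0.5793107  0.26212934 0.315     ]
base top [0.69201347 0.16089496 0.012     ]
base top [0.49430656 0.15649586 0.012     ]
base top [0.49174924 0.49339055 0.012     ]
base sc [0.49875498 0.15686936 0.012     ]
base sc [0.49644836 0.48736144 0.012     ]
base sc [0.67418141 0.49832146 0.012     ]
base sc [0.68864573 0.16059452 0.012     ]
```

```bash
python3 - <<'E'
from h import *
for yaw in (0,-20,20,40):
    c,s=np.cos(np.radians(yaw)),np.sin(np.radians(yaw))
    print(yaw)
    tip=np.array([.5643,.249]); seat=tip+.028*np.array([c,s])
    for nm,x,z in(('tip',-.028,.022),('tipside',-.024,0.010),('low',0,-.014),('back0',.024,.010),('backtop',.024,.066),('shank',0,.091)):
        P=[*(seat+x*np.array([c,s])),.249+z]; print(nm,proj('scene',P).round(1),proj('top',P).round(1))
E
```

```text
0
tip [443.8 200.8] [128.7 177.9]
tipside [443.  205.1] [130.5 177. ]
low [443.5 218.8] [134.2 169.1]
back0 [449.4 221.4] [131.1 158. ]
backtop [456.3 207.4] [122.7 153.5]
shank [456.  192.4] [118.3 161.6]
-20
tip [443.8 200.8] [128.7 177.9]
tipside [442.4 205. ] [131.1 177.1]
low [439.5 218.7] [137.9 169.7]
back0 [441.8 221.1] [138.2 159.3]
backtop [448.4 207.1] [130.1 154.9]
shank [451.7 192.2] [122.4 162.4]
20
tip [443.8 200.8] [128.7 177.9]
tipside [443.5 204.9] [130.  177.1]
low [447.  217.9] [130.4 169.7]
back0 [456.1 219.5] [124.  159.2]
backtop [463.2 205.5] [115.1 154.8]
shank [459.7 191.4] [114.1 162.3]
40
tip [443.8 200.8] [128.7 177.9]
tipside [443.9 204.6] [129.5 177.4]
low [449.7 215.9] [127.1 171.6]
back0 [461.1 215.7] [117.6 162.7]
backtop [468.3 201.7] [108.4 158.5]
shank [462.5 189.3] [110.4 164.4]
```

>>> {"fn": "play_rows", "kwargs": {"deltas": [[33,-39,15,0,0,0,85],[33,-39,15,0,0,0,85],[33,-39,15,0,0,0,85],[33,-39,15,0,0,0,85],[33,-39,15,0,0,0,85],[33,-39,15,0,0,0,85],[33,-39,10,0,0,0,85],[20,-45,10,0,0,0,85]]}}

```text
clock: 1.1
position: [0.3896, 0.2901, 0.3414]
tool_rot: [-1.555, 1.571, -1.778]
force: [0.1, -0.7, 0.7]
grip_width: 0.0849
```

```bash
python3 - <<'E'
from h import *
s=telemetry.observe();print({k:np.round(s[k],4) for k in('clock','qpos','position','tool_rot')})
E
```

```text
{'clock': np.float64(1.1), 'qpos': array([-0.8598,  0.1852,  0.1151,  1.8093, -0.023 ,  1.1486,  0.6111]), 'position': array([0.3896, 0.2901, 0.3414]), 'tool_rot': array([-1.5553,  1.5705, -1.7777])}
```

>>> {"fn": "play_rows", "kwargs": {"deltas": [[10,-55,0,0,0,0,85],[10,-55,0,0,0,0,85],[5,-55,0,0,0,0,85],[0,-55,0,0,-4,0,85],[0,-55,0,0,-5,0,85],[0,-50,0,0,-5,0,85],[0,-50,0,0,-5,0,85],[0,-40,0,0,-5,0,85]]}}

```text
clock: 2.1
position: [0.413, -0.1252, 0.3414]
tool_rot: [0.221, 1.149, -0.002]
force: [1.1, -0.5, 0.4]
grip_width: 0.0852
```

```bash
python3 - <<'E'
from h import *
from scipy.spatial.transform import Rotation as Ro
s=telemetry.observe();print({k:np.round(s[k],4) for k in('clock','qpos','position','tool_rot')})
print(Ro.from_euler('xyz',s['tool_rot']).as_matrix().round(3))
E
```

```text
{'clock': np.float64(2.1), 'qpos': array([-0.427 , -0.2046,  0.5563,  2.2287,  0.0803,  0.6692,  1.4381]), 'position': array([ 0.413 , -0.1252,  0.3414]), 'tool_rot': array([ 0.2214,  1.1486, -0.0016])}
[[ 0.41   0.202  0.89 ]
 [-0.001  0.975 -0.221]
 [-0.912  0.09   0.4  ]]
```

```bash
cat > fit.py <<'E'
import numpy as np, itertools
from scipy.optimize import least_squares
from scipy.spatial.transform import Rotation as Ro
D=[([-1.41920985,.52193868,-.03634924,1.59991111,.02122356,1.02108732,-.11276141],[.13744686,.6094157,.23080713],[-1.49300219,1.56983763,-1.71473055]),
([-.8598,.1852,.1151,1.8093,-.023,1.1486,.6111],[.3896,.2901,.3414],[-1.5553,1.5705,-1.7777]),
([-.427,-.2046,.5563,2.2287,.0803,.6692,1.4381],[.413,-.1252,.3414],[.2214,1.1486,-.0016])]
def fk(q,sg,p):
    h,L1,L2,L3,e1,e2,e3,s1,s2=p[:9]
    R=Ro.identity(); t=np.zeros(3)
    offs=[(0,0,h),(0,0,0),(e1,0,L1),(0,0,0),(e2,0,L2),(0,0,0),(e3,0,L3)]
    for i in range(7):
        ax='z' if i%2==0 else 'y'
        if i==0: R=R*Ro.from_euler('z',sg[0]*q[0]+s1); t=t+R.apply([0,0,h]);continue
        if i in(2,4,6): R=R*Ro.from_euler('z',sg[i]*q[i]+(s2 if i==6 else 0)); t=t+R.apply(offs[i])
        else: R=R*Ro.from_euler('y',sg[i]*q[i])
    # tool x = local z
    T=R*Ro.from_matrix([[0,0,1],[0,1,0],[-1,0,0]]).inv() if False else R*Ro.from_matrix(np.array([[0,0,-1.],[0,1,0],[1,0,0]]))
    return t,T
def res(p,sg):
    r=[]
    for q,x,o in D:
        t,T=fk(q,sg,p); r+=list(t-x)+list(.3*(T.inv()*Ro.from_euler('xyz',o)).as_rotvec())
    return np.array(r+list(.003*np.array(p[4:7])))
if __name__=='__main__':
    best=[]
    for sg in itertools.product((1,-1),repeat=5):
        S=[sg[0],1,sg[1],sg[2],sg[3],sg[4],-1]
        for s7 in(1,-1):
          S[6]=s7
          for s1 in(0,):
            for s2 in(-1.57,0,1.57,3.14):
              f=least_squares(res,[.35,.4,.4,.25,0,0,0,s1,s2],args=(S,)); best.append((f.cost,list(S),f.x.round(4)))
    best.sort(key=lambda b:b[0])
    for b in best[:3]: print(b)
E
python3 fit.py
```

```text
(np.float64(6.533369681692474e-05), [-1, 1, -1, 1, -1, 1, -1], array([-0.9785,  0.144 , -0.1004, -0.1838,  0.0997, -1.0583, -0.0306,
       -0.0575,  1.5153]))
(np.float64(6.533369681744742e-05), [-1, 1, -1, 1, -1, 1, -1], array([-0.9784,  0.144 , -0.1004, -0.1838,  0.0997, -1.0583, -0.0306,
       -0.0575,  1.5153]))
(np.float64(6.533369681915234e-05), [-1, 1, -1, 1, -1, 1, -1], array([-0.9784,  0.144 , -0.1004, -0.1838,  0.0997, -1.0583, -0.0306,
       -0.0575,  1.5153]))
```

```bash
python3 - <<'E'
import fit, numpy as np
from scipy.optimize import least_squares
from scipy.spatial.transform import Rotation as Ro
SG=[-1,1,-1,1,-1,1,-1]
def fk(q,p):
    h,L1,L2,L3,y1,y2,y3,x1,x2,x3=p; R=Ro.identity();t=np.array([0,0,h])
    off={0:(0,0,0),2:(x1,y1,L1),4:(x2,y2,L2),6:(x3,y3,L3)}
    for i in range(7):
        R=R*Ro.from_euler('zyzyzyz'[i],SG[i]*q[i]+(np.pi/2 if i==6 else 0))
        if i in off: t=t+R.apply(off[i]) if i!=6 else t+R.apply((0,0,L3))
    return t,R*Ro.from_matrix(np.array([[0,0,-1.],[0,1,0],[1,0,0]]))
for q,x,o in fit.D: print((fk(q,[0]*10)[1].inv()*Ro.from_euler('xyz',o)).as_rotvec().round(4))
def res(p,w):
    return np.array(sum([list(fk(q,p)[0]-x) for q,x,o in fit.D],[])+list(w*(p[4:]))+list(.005*(p[:4]-[.33,.42,.40,.25])))
for w in(1,.02):
    f=least_squares(res,[.33,.42,.4,.25]+[0]*6,args=(w,)); print(w,f.x.round(4),f.fun[:9].round(4))
E
```

```text
[0. 0. 0.]
[-0.0001  0.     -0.    ]
[-0.      0.0001 -0.    ]
1 [ 3.386e-01  5.244e-01  4.239e-01  3.403e-01 -2.510e-02 -2.510e-02
 -0.000e+00  2.000e-04 -1.000e-04  0.000e+00] [-0.0089  0.0023 -0.0001 -0.0063  0.0061 -0.0008 -0.0002  0.0072  0.0009]
0.02 [ 0.3705  0.529   0.4366  0.3501 -0.0386 -0.0202 -0.     -0.0021  0.0234
  0.    ] [-0.0003 -0.      0.0002 -0.0001  0.0001 -0.0001 -0.     -0.0005 -0.    ]
```

```bash
cat > ik.py <<'E'
import numpy as np
from scipy.optimize import least_squares
from scipy.spatial.transform import Rotation as Ro
SG=[-1,1,-1,1,-1,1,-1]
P=[0.3705,0.529,0.4366,0.3501,-0.0386,-0.0202,0,-0.0021,0.0234,0]
lo=np.array([-2.91,-.3,-1.5,.17,-1.26,.16,-2.52]);hi=np.array([2.91,2.13,1.42,2.43,4.41,1.93,2.52])
def fk(q,p=P):
    h,L1,L2,L3,y1,y2,y3,x1,x2,x3=p; R=Ro.identity();t=np.array([0,0,h])
    off={2:(x1,y1,L1),4:(x2,y2,L2),6:(0,0,L3)}
    for i in range(7):
        R=R*Ro.from_euler('zyzyzyz'[i],SG[i]*q[i]+(np.pi/2 if i==6 else 0))
        if i in off: t=t+R.apply(off[i])
    return t,R*Ro.from_matrix(np.array([[0,0,-1.],[0,1,0],[1,0,0]]))
def tool(az,tilt,kind,flip=1):
    """tilt from vertical, leaning forward along az. kind 'bone': jaw horizontal; 'bar': jaw in the vertical plane"""
    a,t=np.radians(az),np.radians(tilt); f=np.array([np.cos(a),np.sin(a),0]); l=np.array([-np.sin(a),np.cos(a),0])
    x=np.sin(t)*f+np.array([0,0,-np.cos(t)])
    y=l*flip if kind=='bone' else np.cross(-l*flip,x)
    return Ro.from_matrix(np.c_[x,y,np.cross(x,y)])
def ik(pos,R,q0):
    m=1e-3
    def f(q):
        t,T=fk(q); return np.r_[t-pos,.3*(T.inv()*R).as_rotvec(),.003*(q-q0)]
    r=least_squares(f,np.clip(q0,lo+m,hi-m),bounds=(lo,hi)); e=f(r.x); return r.x,np.linalg.norm(e[:3])*1e3,np.degrees(np.linalg.norm(e[3:6])/.3)
E
python3 - <<'E'
from ik import *
q0=np.array([-.427,-.2046,.5563,2.2287,.0803,.6692,1.4381])
def show(n,*a):
    q,e,r=ik(*a); print(n,q.round(2),'err',round(e,1),round(r,1)); return q
for fl in(1,-1):
  for tl in(0,30,40):
    qs=q0.copy(); 
    if fl<0: qs[6]-=np.pi
    a=show(f'bone fl{fl} t{tl}',[.468,-.2925,.013],tool(-7.3,tl,'bone',fl),qs)
    a=show('   up',[.468,-.2925,.22],tool(-7.3,tl,'bone',fl),a)
    a=show('   place',[.546,-.0985,.016],tool(-8.5,tl,'bone',fl),a)
for fl in(1,-1):
  for tl in(45,60,75,90):
    qs=q0.copy(); qs[6]=0 if fl>0 else 2
    a=show(f'pan fl{fl} t{tl}',[.557,-.146,.156],tool(-8.5,tl,'bar',fl),qs)
    b=show('   hook',[.55,.2045,.28],tool(0,tl,'bar',fl),a)
    b=show('   hookdn',[.592,.2045,.205],tool(0,tl,'bar',fl),b)
E
```

```text
bone fl1 t0 [ 0.41  0.76  0.06  1.89 -0.09  0.5   1.97] err 0.0 0.0
   up [ 0.38  0.43  0.1   1.8  -0.05  0.92  1.94] err 0.0 0.0
   place [ 0.    0.76  0.11  1.87 -0.15  0.51  1.63] err 0.0 0.0
bone fl1 t30 [ 0.95  0.72 -0.37  2.05 -0.37  0.16  2.52] err 26.3 11.0
   up [ 1.    0.29 -0.43  2.18 -0.46  0.26  2.47] err 0.0 0.0
   place [-0.1   0.7   0.27  2.08 -1.06  0.16  2.52] err 30.1 12.6
bone fl1 t40 [ 1.33  0.84 -0.7   2.05 -0.13  0.16  2.52] err 40.3 16.8
   up [ 1.48  0.37 -0.92  2.22 -0.41  0.16  2.52] err 11.0 4.0
   place [-0.18  0.68  0.34  2.08 -1.11  0.16  2.52] err 49.7 20.8
bone fl-1 t0 [ 0.41  0.76  0.06  1.89 -0.09  0.5  -1.17] err 0.0 0.0
   up [ 0.38  0.43  0.1   1.8  -0.05  0.92 -1.2 ] err 0.0 0.0
   place [ 0.    0.76  0.11  1.87 -0.15  0.51 -1.51] err 0.0 0.0
bone fl-1 t30 [ 0.92  0.73 -0.25  2.1  -1.26  0.16  0.32] err 20.3 8.5
   up [ 0.61  0.28  0.06  2.17 -0.9   0.35 -0.23] err 0.1 0.0
   place [-0.03  0.69  0.23  2.09 -1.26  0.16 -0.36] err 28.4 11.9
bone fl-1 t40 [ 1.29  0.84 -0.54  2.1  -1.26  0.16  0.56] err 33.4 13.9
   up [ 1.39  0.36 -0.74  2.27 -1.26
[... 1007 characters left out ...]
4.41  0.16 -1.9 ] err 0.5 0.2
   hookdn [-1.45  0.91  1.28  2.28  4.1   0.49 -1.74] err 0.0 0.0
pan fl-1 t60 [-0.41  1.09  1.16  2.43  3.85  1.4  -0.97] err 44.3 8.1
   hook [-1.7   0.92  1.42  2.43  3.64  0.45 -1.39] err 11.9 2.5
   hookdn [-1.57  1.35  1.42  2.43  3.65  0.81 -1.71] err 1.2 0.2
pan fl-1 t75 [ 1.1   1.33 -0.55  2.43  3.79  1.45  0.75] err 53.6 9.2
   hook [ 0.38  2.13 -1.5   2.43  3.7   1.93  1.96] err 74.1 14.2
   hookdn [ 0.44  2.13 -1.5   2.43  3.55  1.93  1.9 ] err 33.0 6.4
pan fl-1 t90 [ 1.34  1.77 -0.76  2.43  4.01  1.46  1.24] err 15.8 3.2
   hook [ 0.37  2.13 -1.44  2.43  3.88  1.93  1.98] err 41.0 6.6
   hookdn [ 0.44  2.13 -1.36  2.42  3.79  1.93  1.88] err 3.3 1.0
```

```bash
cat >> ik.py <<'E'
def tool2(az,tilt,jaw,flip=1):
    """lean azimuth az (deg), jaw horizontal reference direction jaw az; y = jaw made perpendicular to x"""
    a,t,j=np.radians([az,tilt,jaw]); x=np.array([np.sin(t)*np.cos(a),np.sin(t)*np.sin(a),-np.cos(t)])
    y=flip*np.array([np.cos(j),np.sin(j),0]); y=y-x*(x@y); y/=np.linalg.norm(y)
    return Ro.from_matrix(np.c_[x,y,np.cross(x,y)])
E
python3 - <<'E'
from ik import *
q0=np.array([-.0,.5,.1,1.9,0,.6,1.4])
def show(n,*a):
    q,e,r=ik(*a); print(n,q.round(2),'err',round(e,1),round(r,1)); return q
for fl in(1,-1):
  for tl in(30,40):
    qs=q0.copy(); 
    if fl<0: qs[6]-=np.pi
    a=show(f'bone fl{fl} t{tl}',[.468,-.2925,.013],tool2(172.7,tl,90-7.3,fl),qs)
    b=show('   up',[.468,-.2925,.22],tool2(172.7,tl,90-7.3,fl),a)
    b=show('   place',[.582,-.104,.016],tool2(171.5,tl,90-8.5,fl),b)
for fl in(1,-1):
  for tl in(20,30,45,60):
    qs=q0.copy(); qs[6]=0 if fl>0 else 2
    a=show(f'pan fl{fl} t{tl}',[.557,-.146,.156],tool2(90-8.5,tl,-8.5,fl),qs)
    b=show('   hook',[.55,.2045,.28],tool2(90,tl,0,fl),a)
    b=show('   hookdn',[.592,.2045,.205],tool2(90,tl,0,fl),b)
E
```

```text
bone fl1 t30 [0.33 1.   0.07 1.43 0.07 1.22 1.78] err 0.0 0.0
   up [0.32 0.73 0.09 1.39 0.07 1.53 1.82] err 0.0 0.0
   place [ 0.09  1.06  0.01  1.26 -0.04  1.35  1.54] err 0.0 0.0
bone fl1 t40 [0.31 1.11 0.08 1.27 0.08 1.44 1.78] err 0.0 0.0
   up [0.3  0.85 0.11 1.26 0.09 1.72 1.82] err 0.0 0.0
   place [ 0.09  1.18  0.02  1.07 -0.05  1.59  1.54] err 0.0 0.0
bone fl-1 t30 [ 0.33  1.    0.07  1.43  0.07  1.22 -1.36] err 0.0 0.0
   up [ 0.32  0.73  0.09  1.39  0.07  1.53 -1.32] err 0.0 0.0
   place [ 0.09  1.06  0.01  1.26 -0.04  1.35 -1.6 ] err 0.0 0.0
bone fl-1 t40 [ 0.31  1.11  0.08  1.27  0.08  1.44 -1.37] err 0.0 0.0
   up [ 0.3   0.85  0.11  1.26  0.09  1.72 -1.32] err 0.0 0.0
   place [ 0.09  1.18  0.02  1.07 -0.05  1.59 -1.6 ] err 0.0 0.0
pan fl1 t20 [ 0.46  0.61 -0.12  1.72 -0.34  0.92  0.43] err 0.0 0.0
   hook [-0.05  0.39 -0.25  1.74 -0.3   0.95 -0.12] err 0.0 0.0
   hookdn [-0.05  0.54 -0.25  1.7  -0.28  0.85 -0.08] err 0.0 0.0
pan fl1 t30 [ 0.6   0.67 -0.2   1.68 -0.45  1.01  0.57] err 0.0 0.0
   hook [ 0.13  0.41 -0.35  1.77 -0.47  0.93  0.09] err 0.0 0.0
   hookdn [ 
[... 554 characters left out ...]
.57  1.09  2.24] err 0.0 0.0
   hookdn [ 0.6   0.89 -1.38  1.75  0.69  1.02  2.24] err 0.0 0.0
pan fl-1 t30 [ 1.26  1.13 -1.5   1.81  0.78  1.13  2.52] err 16.7 6.7
   hook [ 0.79  0.81 -1.5   1.82  0.45  0.96  2.39] err 0.0 0.0
   hookdn [ 0.69  0.93 -1.37  1.78  0.56  0.9   2.4 ] err 0.0 0.0
pan fl-1 t45 [ 1.33  1.22 -1.5   1.82  0.71  1.03  2.52] err 34.2 14.4
   hook [ 0.88  0.92 -1.5   1.86  0.34  0.82  2.52] err 10.2 3.4
   hookdn [ 0.85  1.15 -1.5   1.8   0.55  0.85  2.52] err 0.0 0.0
pan fl-1 t60 [ 1.4   1.33 -1.5   1.83  0.63  0.95  2.52] err 48.9 21.8
   hook [ 0.92  1.05 -1.5   1.92  0.32  0.66  2.52] err 33.0 10.8
   hookdn [ 0.92  1.27 -1.5   1.88  0.54  0.67  2.52] err 17.7 7.5
```

```bash
cat > go.py <<'E'
from h import *
from ik import *
def plan(pos,R,maxmm=50,maxdeg=9.5):
    s=telemetry.observe(); p=np.array(s['position']); R0=Ro.from_euler('xyz',s['tool_rot']); d=(np.array(pos)-p)*1e3; w=np.degrees((R*R0.inv()).as_rotvec())
    n=int(max(1,np.ceil(np.linalg.norm(d)/maxmm),np.ceil(np.linalg.norm(w)/maxdeg)))
    print('now',p.round(4),'t',s['clock'],'d',d.round(1),'w',w.round(1),'n',n,'row',(d/n).round(1),(w/n).round(2),'F',np.round(s['force'],1),'g',s['grip_width'],'q',np.round(s['qpos'],3).tolist())
E
python3 - <<'E'
from go import *
plan([.466,-.2925,.12],tool2(172.7,35,82.7))
S=cv2.imread('pics/top0.png')
for u in((377,212),(346,154),(320,135),(373,120)): print(onz('top',u,.05))
E
```

```text
now [ 0.413  -0.1252  0.3414] t 2.1 d [  53.  -167.3 -221.4] w [ 5.  58.6  6.6] n 7 row [  7.6 -23.9 -31.6] [0.72 8.38 0.95] F [ 1.1 -0.5  0.4] g 0.08517030431134838 q [-0.427, -0.205, 0.556, 2.229, 0.08, 0.669, 1.438]
[ 0.49922434 -0.40881344  0.05      ]
[ 0.67206768 -0.31746866  0.05      ]
[ 0.72907936 -0.23974356  0.05      ]
[ 0.77577068 -0.39859851  0.05      ]
```

>>> {"fn": "play_rows", "kwargs": {"deltas": [[6,-21,-22,0.6,7.4,0.8,60],[7,-21,-28,0.6,7.4,0.8,60],[7,-21,-28,0.6,7.4,0.8,60],[7,-21,-28,0.6,7.4,0.8,60],[7,-21,-28,0.7,7.4,0.9,60],[7,-21,-28,0.7,7.4,0.9,60],[6,-21,-28,0.6,7.4,0.8,60],[6,-20,-31,0.6,6.8,0.8,60]]}}

```text
clock: 3.1
position: [0.4641, -0.2849, 0.1269]
tool_rot: [-3.138, 0.987, 3.016]
force: [0.7, 0.5, 2.0]
grip_width: 0.0599
```

```bash
python3 - <<'E'
from go import *
plan([.466,-.2925,.12],tool2(172.7,35,82.7)); snap('top','t1.png'); im=snap('scene','s1.png')
cv2.imwrite('pics/s1c.png',np.hstack([cv2.resize(im[180:320,150:300],None,fx=2.6,fy=2.6),cv2.resize(cv2.imread('pics/t1.png')[150:290,265:415],None,fx=2.6,fy=2.6)]))
E
```

```text
now [ 0.4641 -0.2849  0.1269] t 3.1 d [ 1.9 -7.6 -6.9] w [0.3 1.5 0.1] n 1 row [ 1.9 -7.6 -6.9] [0.3  1.52 0.06] F [0.7 0.5 2. ] g 0.059850103110410564 q [-0.024, 0.971, 0.711, 1.475, -0.32, 1.425, 2.177]
```

View pics/s1c.png

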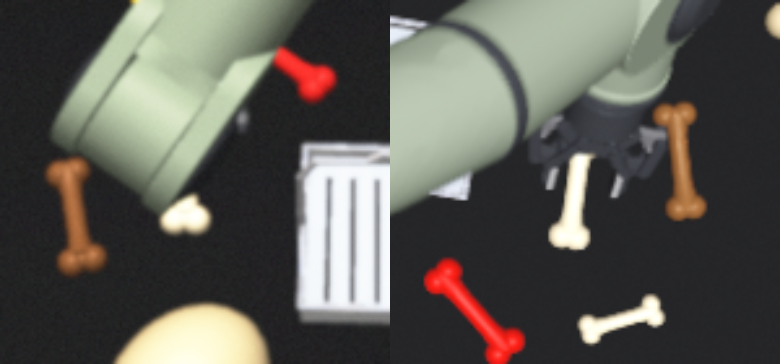

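The gripper (top view, tips around mosaic (550,180) and (618,185)) straddles the ivory bone's shaft, and the brown bone is clear. I'll go down now.

>>> {"fn": "play_rows", "kwargs": {"deltas": [[2,-7,-10,0.3,1.5,0,60],[0,0,-22,0,0,0,60],[0,0,-22,0,0,0,60],[0,0,-22,0,0,0,60],[0,0,-22,0,0,0,60],[0,0,-13,0,0,0,60],[0,0,-6,0,0,0,60],[0,0,0,0,0,0,60]]}}

```text
clock: 4.2
position: [0.4658, -0.2913, 0.0113]
tool_rot: [-3.141, 0.964, 3.013]
force: [0.4, 0.4, -0.2]
grip_width: 0.0601
```

```bash
python3 - <<'E'
from go import *
plan([.466,-.2925,.01],tool2(172.7,35,82.7))
E
```

```text
now [ 0.4658 -0.2913  0.0113] t 4.2 d [ 0.2 -1.2 -1.3] w [0.  0.2 0.1] n 1 row [ 0.2 -1.2 -1.3] [0.05 0.24 0.1 ] F [ 0.4  0.4 -0.2] g 0.06005660368664619 q [0.019, 1.14, 0.646, 1.45, -0.379, 1.305, 2.172]
```

Lower the last bit, then close and lift.

>>> {"fn": "play_rows", "kwargs": {"deltas": [[0,-1,-2,0,0,0,50],[0,0,0,0,0,0,35],[0,0,0,0,0,0,15],[0,0,0,0,0,0,10],[0,0,0,0,0,0,10],[0,0,0,0,0,0,10]], "grip_force": 60}}

```text
clock: 4.95
position: [0.466, -0.2924, 0.0096]
tool_rot: [-3.141, 0.965, 3.013]
force: [0.5, -0.2, 6.1]
grip_width: 0.0188
```

>>> {"fn": "play_rows", "kwargs": {"deltas": [[0,0,10,0,0,0,10],[0,0,20,0,0,0,10],[0,0,30,0,0,0,10],[0,0,40,0,0,0,10],[0,0,40,0,0,0,10],[0,0,30,0,0,0,10],[0,0,20,0,0,0,10],[0,0,10,0,0,0,10]]}}

```text
clock: 5.95
position: [0.4659, -0.2923, 0.2104]
tool_rot: [-3.141, 0.965, 3.013]
force: [-0.1, 0.4, -1.8]
grip_width: 0.0187
```

```bash
python3 - <<'E'
from go import *
c,s=np.cos(np.radians(-8.5)),np.sin(np.radians(-8.5))
b=np.array([.5635,-.1012])+.016*np.array([c,s])
plan([*(b-[.003,0]),.25],tool2(171.5,35,81.5)); print(b)
q,e,r=ik(np.r_[b,.25],tool2(171.5,35,81.5),np.array(telemetry.observe()['qpos']));print(q.round(2),e,r)
im=snap('top','t2.png'); im2=snap('scene','s2.png')
cv2.imwrite('pics/c2.png',np.hstack([cv2.resize(im2[170:310,150:300],None,fx=2.6,fy=2.6),cv2.resize(im[120:260,265:415],None,fx=2.6,fy=2.6)]))
E
```

```text
now [ 0.4659 -0.2923  0.2104] t 5.95 d [110.4 188.7  39.6] w [ 0.1  0.3 -1.1] n 5 row [22.1 37.7  7.9] [ 0.01  0.06 -0.22] F [-0.1  0.4 -1.8] g 0.01865178777004668 q [-0.024, 0.896, 0.752, 1.398, -0.265, 1.584, 2.184]
[ 0.57932425 -0.10356495]
[-0.21  0.97  0.69  1.11 -0.42  1.84  1.85] 0.017784418904310303 0.0037904590359467277
```

View pics/c2.png

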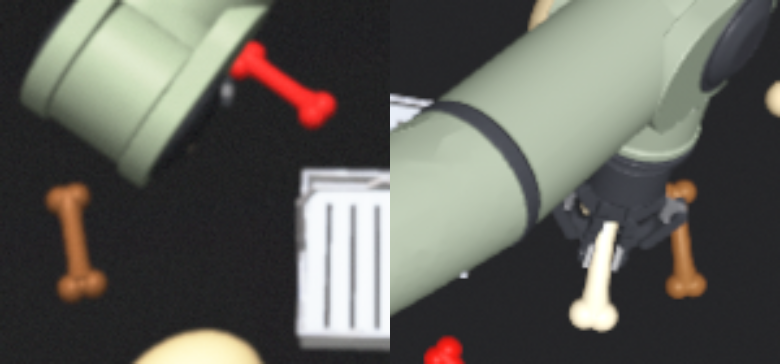

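Bone held, about level (mosaic (593,315) to (610,235)). The handle bar spans over the bone's resting place, so the bone has to slide in under it from the far side. I'll check where the gel bottle is first.

```bash
python3 - <<'E'
from go import *
T=cv2.imread('pics/top0.png');S=cv2.imread('pics/scene0.png')
for n,im in(('top',T),('scene',S)):
    h=cv2.cvtColor(im,cv2.COLOR_BGR2HSV); m=((h[...,0]>100)&(h[...,0]<125)&(h[...,1]>150)&(h[...,2]>60)).astype(np.uint8)
    _,l,st,ce=cv2.connectedComponentsWithStats(m); 
    for i in range(1,len(st)):
        if st[i][4]>30: print(n,st[i],ce[i])
print('cap top',onz('top',(241,102),.165),'cap sc',onz('scene',(351,322),.165))
print('tri cap',tri((351,322),(241,102)))
c,s=np.cos(np.radians(-8.5)),np.sin(np.radians(-8.5))
for dx in(.09,.016):
  b=np.array([.5635,-.1012])+dx*np.array([c,s])
  for z in(.2,.1,.012):
    q,e,r=ik(np.r_[b,z],tool2(171.5,35,81.5),np.array(telemetry.observe()['qpos']));print(dx,z,b,q.round(2),e.round(1),r.round(1))
E
```

```text
top [233  98  21  22 273] [244.12454212 110.12820513]
top [531 159  18  12 135] [539.48148148 164.88148148]
scene [  0 284   7  14  60] [  2.1  291.95]
scene [334 320  26  26 432] [345.83101852 334.18981481]
cap top [ 0.79109412 -0.0138595   0.165     ] cap sc [ 0.79528878 -0.01577473  0.165     ]
tri cap (array([ 0.79290012, -0.01383047,  0.15904514]), np.float64(0.0012291066789795887))
0.09 0.2 [ 0.65251143 -0.11450285] [-0.11  1.13  0.63  0.84 -0.46  1.91  1.79] 0.0 0.0
0.09 0.1 [ 0.65251143 -0.11450285] [-0.11  1.23  0.6   0.87 -0.48  1.78  1.79] 0.0 0.0
0.09 0.012 [ 0.65251143 -0.11450285] [-0.1   1.33  0.57  0.86 -0.5   1.69  1.78] 0.0 0.0
0.016 0.2 [ 0.57932425 -0.10356495] [-0.21  1.01  0.67  1.14 -0.43  1.76  1.86] 0.0 0.0
0.016 0.1 [ 0.57932425 -0.10356495] [-0.19  1.12  0.63  1.17 -0.47  1.63  1.86] 0.0 0.0
0.016 0.012 [ 0.57932425 -0.10356495] [-0.17  1.23  0.59  1.16 -0.5   1.53  1.86] 0.0 0.0
```

>>> {"fn": "play_rows", "kwargs": {"deltas": [[15,15,10,0,0,0,10],[24,23,10,0,0,-0.3,10],[25,24,10,0,0,-0.3,10],[25,24,5,0,0,-0.3,10],[25,24,0,0,0,-0.3,10],[25,24,0,0,0,0,10],[25,24,0,0,0,0,10],[20,20,0,0,0,0,10]]}}

```text
clock: 7.05
position: [0.6507, -0.1118, 0.2425]
tool_rot: [-3.139, 0.962, 2.995]
force: [-9.9, 2.2, 4.4]
grip_width: 0.0192
```

```bash
python3 - <<'E'
from go import *
plan([.650,-.1145,.095],tool2(171.5,35,81.5))
E
```

```text
now [ 0.6507 -0.1118  0.2425] t 7.05 d [  -0.7   -2.7 -147.5] w [ 0.1  0.1 -0. ] n 3 row [ -0.2  -0.9 -49.2] [ 0.03  0.04 -0.  ] F [-9.9  2.2  4.4] g 0.019168040525482634 q [-0.085, 1.025, 0.505, 0.869, -0.343, 1.934, 1.733]
```

>>> {"fn": "play_rows", "kwargs": {"deltas": [[0,-1,-20,0,0,0,10],[0,-1,-30,0,0,0,10],[0,0,-30,0,0,0,10],[0,0,-30,0,0,0,10],[0,0,-25,0,0,0,10],[0,0,-12,0,0,0,10],[0,0,0,0,0,0,10]]}}

```text
clock: 7.92
position: [0.6496, -0.1163, 0.0967]
tool_rot: [-3.141, 0.963, 2.992]
force: [0.2, -0.7, -1.5]
grip_width: 0.019
```

```bash
python3 - <<'E'
from go import *
plan([.5763,-.1032,.06],tool2(171.5,35,81.5))
im=snap('top','t3.png'); im2=snap('scene','s3.png')
cv2.imwrite('pics/c3.png',np.hstack([cv2.resize(im2[200:360,230:390],None,fx=2.45,fy=2.45),cv2.resize(im[90:250,200:360],None,fx=2.45,fy=2.45)]))
E
```

```text
now [ 0.6496 -0.1163  0.0967] t 7.925 d [-73.3  13.1 -36.7] w [0.1 0.2 0.1] n 2 row [-36.6   6.5 -18.4] [0.03 0.09 0.05] F [ 0.2 -0.7 -1.5] g 0.018960350304652554 q [-0.084, 1.152, 0.476, 0.97, -0.37, 1.712, 1.752]
```

View pics/c3.png

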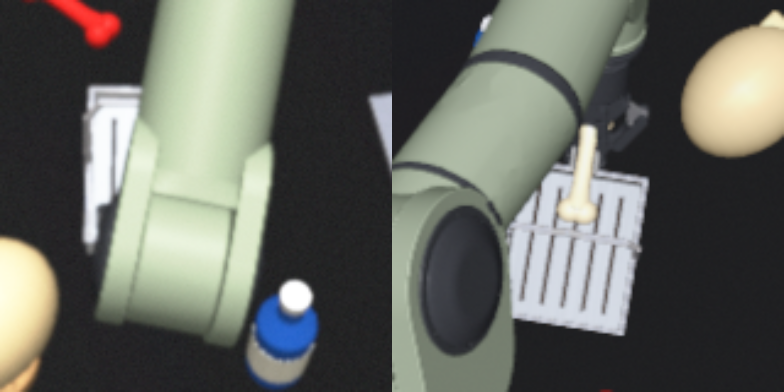

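The top view shows the bone's near knuckle at about (578,210) in the mosaic, just short of the handle bar and lined up with the slots, with gel and skull clear. Now I'll slide it under the bar.

>>> {"fn": "play_rows", "kwargs": {"deltas": [[-6,1,0,0,0,0,10],[-12,2,-4,0,0,0,10],[-14,2.5,-8,0,0,0,10],[-14,2.5,-8,0,0,0,10],[-14,2.5,-8,0,0,0,10],[-9,1.5,-6,0,0,0,10],[-4,1,-3,0,0,0,10],[0,0,0,0,0,0,10]]}}

```text
clock: 9.02
position: [0.5769, -0.1032, 0.0604]
tool_rot: [-3.141, 0.965, 2.992]
force: [-0.2, 0.1, -1.9]
grip_width: 0.0193
```

>>> {"fn": "play_rows", "kwargs": {"deltas": [[0,0,-10,0,0,0,10],[0,0,-12,0,0,0,10],[0,0,-10,0,0,0,10],[0,0,-6,0,0,0,10],[0,0,-3,0,0,0,10],[0,0,-2,0,0,0,10],[0,0,0,0,0,0,10]]}}

```text
clock: 9.9
position: [0.5769, -0.1033, 0.0174]
tool_rot: [-3.141, 0.965, 2.992]
force: [0.2, 0.3, -1.5]
grip_width: 0.0185
```

```bash
python3 - <<'E'
from go import *
plan([.5763,-.1032,.0126],tool2(171.5,35,81.5))
E
```

```text
now [ 0.5769 -0.1033  0.0174] t 9.9 d [-0.6  0.1 -4.8] w [0.  0.3 0.1] n 1 row [-0.6  0.1 -4.8] [0.05 0.26 0.1 ] F [ 0.2  0.3 -1.5] g 0.01851892774560766 q [-0.134, 1.129, 0.453, 1.275, -0.378, 1.446, 1.8]
```

>>> {"fn": "play_rows", "kwargs": {"deltas": [[0,0,-1.5,0,0,0,10],[0,0,-1.5,0,0,0,10],[0,0,-1,0,0,0,10],[0,0,0,0,0,0,10]]}}

```text
clock: 10.4
position: [0.5767, -0.1032, 0.0132]
tool_rot: [-3.141, 0.964, 2.992]
force: [-0.2, 0.0, -1.8]
grip_width: 0.0189
```

>>> {"fn": "play_rows", "kwargs": {"deltas": [[0,0,-1,0,0,0,10],[0,0,-0.5,0,0,0,10],[0,0,0,0,0,0,10]]}}

```text
clock: 10.78
position: [0.5769, -0.1033, 0.0126]
tool_rot: [-3.141, 0.964, 2.992]
force: [-0.4, 0.5, 9.6]
grip_width: 0.0192
```

Contact (9.6 N). Open gradually.

>>> {"fn": "play_rows", "kwargs": {"deltas": [[0,0,0.3,0,0,0,22],[0,0,0,0,0,0,28],[0,0,0,0,0,0,34],[0,0,0,0,0,0,40],[0,0,0,0,0,0,40],[0,0,0,0,0,0,40]]}}

```text
clock: 11.52
position: [0.5768, -0.1032, 0.012]
tool_rot: [-3.141, 0.964, 2.992]
force: [-0.3, -0.0, 0.5]
grip_width: 0.0396
```

>>> {"fn": "play_rows", "kwargs": {"deltas": [[4,0,6,0,0,0,40],[9,0,13,0,0,0,40],[14,-1,20,0,0,0,40],[17,-2,24,0,0,0,40],[20,-3,30,0,0,0,40],[20,-3,30,0,0,0,40],[10,-2,30,0,0,0,40],[0,-4,30,0,0,0,40]]}}

```text
clock: 12.52
position: [0.6715, -0.1183, 0.1967]
tool_rot: [-3.14, 0.965, 2.993]
force: [0.3, 1.5, -0.4]
grip_width: 0.0403
```

```bash
python3 - <<'E'
from go import *
plan([.52,-.16,.33],tool2(81.5,45,-8.5))
im=snap('top','t4.png'); im2=snap('scene','s4.png')
cv2.imwrite('pics/c4.png',np.hstack([cv2.resize(im2[200:360,230:390],None,fx=2.45,fy=2.45),cv2.resize(im[110:270,200:360],None,fx=2.45,fy=2.45)]))
E
```

```text
now [ 0.6715 -0.1183  0.1967] t 12.525 d [-151.5  -41.7  133.3] w [  9.2   6.8 -89.7] n 10 row [-15.1  -4.2  13.3] [ 0.92  0.68 -8.97] F [ 0.3  1.5 -0.4] g 0.04027230316441394 q [-0.059, 1.103, 0.483, 0.806, -0.355, 1.909, 1.72]
```

View pics/c4.png

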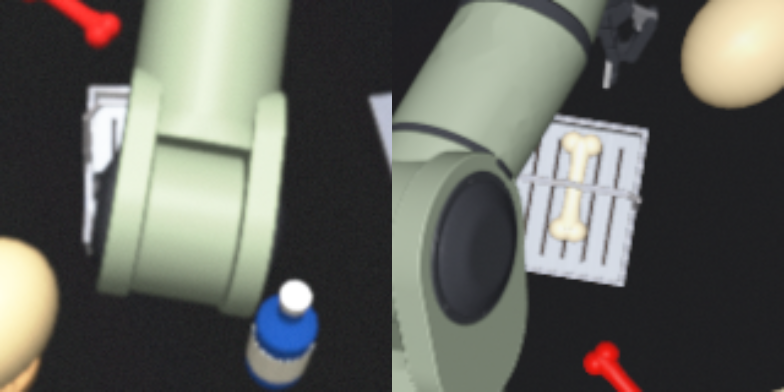

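The bone lies in the tray under the bar (mosaic knuckles at (580,145) and (568,230)), inside all walls, and the pan hasn't moved. Now I'll turn the wrist to lean in from the -y side for the handle.

>>> {"fn": "play_rows", "kwargs": {"deltas": [[-10,-2,10,0.9,0.7,-7,40],[-15,-4,14,0.9,0.7,-9,40],[-16,-4,14,0.9,0.7,-9,40],[-16,-5,14,0.9,0.7,-9,40],[-16,-5,14,0.9,0.7,-9,40],[-16,-5,14,0.9,0.7,-9,40],[-16,-5,14,0.9,0.7,-9,40],[-16,-5,14,0.9,0.7,-9,40]]}}

```text
clock: 13.62
position: [0.5494, -0.1537, 0.304]
tool_rot: [3.106, 0.817, 1.735]
force: [0.4, -0.8, 0.9]
grip_width: 0.0401
```

```bash
python3 - <<'E'
from go import *
plan([.5596,-.1275,.22],tool2(81.5,45,-8.5))
q0=telemetry.observe()['qpos']
for p,az in(([.5596,-.1275,.1426],0),([.56,.22,.29],8.5),([.59,.22,.21],8.5)): q,e,r=ik(p,tool2(81.5+az,45,-8.5+az),q0); print(q.round(2),e.round(1),r.round(1)); q0=q
E
```

```text
now [ 0.5494 -0.1537  0.304 ] t 13.625 d [ 10.2  26.2 -84. ] w [  1.8   1.4 -19.3] n 3 row [  3.4   8.7 -28. ] [ 0.59  0.47 -6.45] F [ 0.4 -0.8  0.9] g 0.04014459496847735 q [0.146, 0.731, 0.595, 1.428, -0.831, 1.76, 1.069]
[ 0.21  0.9   0.57  1.63 -1.09  1.48  1.11] 0.0 0.0
[-0.35  0.54  0.48  1.79 -1.1   1.27  0.67] 0.0 0.0
[-0.3   0.69  0.43  1.76 -1.18  1.22  0.78] 0.0 0.0
```

>>> {"fn": "play_rows", "kwargs": {"deltas": [[3,8,-20,0.6,0.5,-6.5,40],[4,9,-30,0.6,0.5,-6.5,40],[3,9,-24,0.6,0.4,-6.3,40],[0,0,-10,0,0,0,40],[0,0,0,0,0,0,40]]}}

```text
clock: 14.25
position: [0.5601, -0.1274, 0.2193]
tool_rot: [3.14, 0.785, 1.43]
force: [0.6, 0.3, 0.1]
grip_width: 0.0399
```

```bash
python3 - <<'E'
from go import *
plan([.5596,-.1275,.1426],tool2(81.5,45,-8.5))
im=snap('top','t5.png'); im2=snap('scene','s5.png')
cv2.imwrite('pics/c5.png',np.hstack([cv2.resize(im2[190:320,225:355],None,fx=3,fy=3),cv2.resize(im[125:255,215:345],None,fx=3,fy=3)]))
E
```

```text
now [ 0.5601 -0.1274  0.2193] t 14.25 d [ -0.5  -0.1 -76.7] w [-0.   0.1 -0.5] n 2 row [ -0.2  -0.  -38.3] [-0.    0.03 -0.25] F [0.6 0.3 0.1] g 0.039893772189562526 q [0.123, 0.756, 0.604, 1.678, -1.044, 1.511, 1.01]
```

View pics/c5.png

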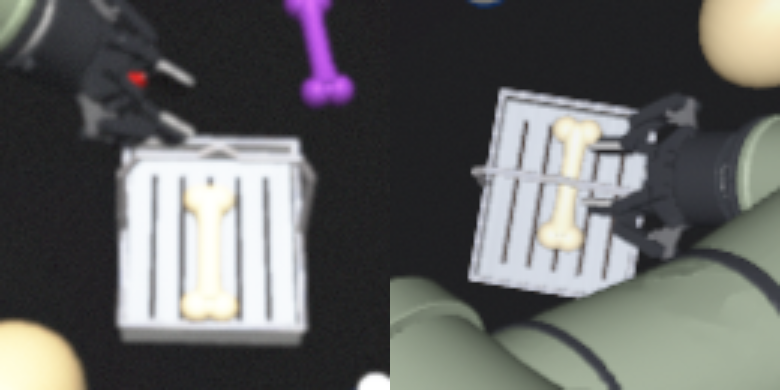

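Both views show the fingers (top mosaic tips (590,147) and (590,207)) straddling the bar at (590,180), with the bone centred in the tray. Lower and grip.

>>> {"fn": "play_rows", "kwargs": {"deltas": [[0,0,-12,0,0,-0.3,40],[0,0,-18,0,0,0,40],[0,0,-18,0,0,0,40],[0,0,-16,0,0,0,40],[0,0,-8,0,0,0,40],[0,0,-5,0,0,0,40],[0,0,0,0,0,0,40]], "grip_force": 100}}

```text
clock: 15.22
position: [0.5598, -0.1273, 0.1421]
tool_rot: [3.141, 0.785, 1.423]
force: [-0.1, -0.3, -0.2]
grip_width: 0.0396
```

>>> {"fn": "play_rows", "kwargs": {"deltas": [[0,0,0,0,0,0,25],[0,0,0,0,0,0,14],[0,0,0,0,0,0,8],[0,0,0,0,0,0,0],[0,0,0,0,0,0,0],[0,0,0,0,0,0,0]]}}

```text
clock: 15.98
position: [0.5597, -0.1274, 0.1424]
tool_rot: [3.141, 0.785, 1.422]
force: [-2.6, -1.8, 5.9]
grip_width: 0.0051
```

```bash
python3 - <<'E'
from go import *
plan([.5596,-.1275,.1426],tool2(81.5,45,-8.5))
E
```

```text
now [ 0.5597 -0.1274  0.1424] t 15.975 d [-0.1 -0.1  0.2] w [-0.  0. -0.] n 1 row [-0.1 -0.1  0.2] [-0.01  0.04 -0.03] F [-2.6 -1.8  5.9] g 0.005114204794793442 q [0.149, 0.861, 0.562, 1.714, -1.104, 1.428, 1.114]
```

>>> {"fn": "play_rows", "kwargs": {"deltas": [[0,0,2,0,0,0,0],[0,0,4,0,0,0,0],[0,0,8,0,0,0,0],[0,0,12,0,0,0,0],[0,0,16,0,0,0,0],[0,0,10,0,0,0,0],[0,0,4,0,0,0,0],[0,0,0,0,0,0,0]]}}

```text
clock: 16.98
position: [0.5598, -0.1272, 0.1982]
tool_rot: [3.141, 0.785, 1.423]
force: [0.4, 0.5, -4.3]
grip_width: 0.0052
```

```bash
python3 - <<'E'
from go import *
s=telemetry.observe(); print(s['moment'])
plan([.5596,-.1275,.1424],tool2(81.5,45,-8.5))
im=snap('top','t6.png'); im2=snap('scene','s6.png')
cv2.imwrite('pics/c6.png',np.hstack([cv2.resize(im2[170:300,225:355],None,fx=3,fy=3),cv2.resize(im[125:255,215:345],None,fx=3,fy=3)]))
E
```

```text
[-1.5633411   0.24266688  0.01595467]
now [ 0.5598 -0.1272  0.1982] t 16.975 d [ -0.2  -0.3 -55.8] w [-0.  0. -0.] n 2 row [ -0.1  -0.2 -27.9] [-0.01  0.02 -0.02] F [ 0.4  0.5 -4.3] g 0.005171010497264894 q [0.129, 0.782, 0.593, 1.695, -1.062, 1.484, 1.038]
```

View pics/c6.png

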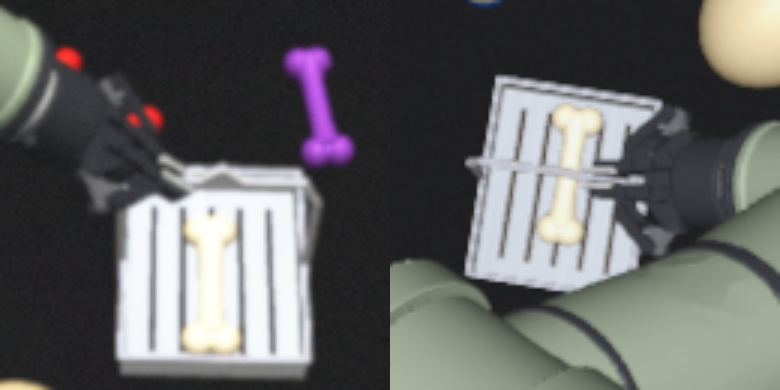

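The pan is lifted with the bone in it, the peak at about mosaic (222,168) in the scene view, and the tray roughly level. Carry it smoothly to the hook.

>>> {"fn": "play_rows", "kwargs": {"deltas": [[0,5,5,0,0,0.5,0],[0,11,9,0,0,1,0],[0,17,10,0,0,1.2,0],[0,22,10,0,0,1.2,0],[-2,23,10,0,0,1.2,0],[-3,23,10,0,0,1.2,0],[-4,23,8,0,0,1.2,0],[-4,23,5,0,0,1,0]]}}

```text
clock: 18.08
position: [0.5464, 0.022, 0.2661]
tool_rot: [3.14, 0.785, 1.573]
force: [1.4, -0.0, -3.7]
grip_width: 0.005
```

>>> {"fn": "play_rows", "kwargs": {"deltas": [[-4,23,0,0,0,0,0],[-4,23,0,0,0,0,0],[-4,23,0,0,0,0,0],[-4,23,0,0,0,0,0],[-3,22,0,0,0,0,0],[-3,21,0,0,0,0,0],[0,19,0,0,0,0,0],[0,16,0,0,0,0,0]]}}

```text
clock: 19.08
position: [0.5247, 0.1911, 0.2652]
tool_rot: [3.141, 0.785, 1.572]
force: [-0.5, -0.2, -4.4]
grip_width: 0.0052
```

>>> {"fn": "play_rows", "kwargs": {"deltas": [[0,13,0,0,0,0,0],[0,10,0,0,0,0,0],[0,6,0,0,0,0,0],[0,3,0,0,0,0,0],[0,1,0,0,0,0,0],[0,0,0,0,0,0,0],[0,0,0,0,0,0,0],[0,0,0,0,0,0,0]]}}

```text
clock: 20.08
position: [0.5248, 0.2226, 0.265]
tool_rot: [3.141, 0.785, 1.571]
force: [-0.5, 0.3, -4.4]
grip_width: 0.0052
```

```bash
python3 - <<'E'
from go import *
plan([.525,.2228,.2655],tool2(90,45,0))
im=snap('top','t7.png'); im2=snap('scene','s7.png')
p=np.array(telemetry.observe()['position'])+[0,.0265,.0296]
for nm,P in(('peak',p),('tip',[.564,.2493,.271]),('barR',p+[0,.066,-.016]),('barL',p+[0,-.066,-.016])): print(nm,np.round(P,4),proj('scene',P).round(1),proj('top',P).round(1))
cv2.imwrite('pics/c7.png',np.hstack([cv2.resize(im2[140:270,370:500],None,fx=3,fy=3),cv2.resize(im[125:255,70:200],None,fx=3,fy=3)]))
E
```

```text
now [0.5248 0.2226 0.265 ] t 20.075 d [0.2 0.2 0.5] w [-0.  0. -0.] n 1 row [0.2 0.2 0.5] [-0.01  0.02 -0.02] F [-0.5  0.3 -4.4] g 0.005180529692387889 q [-0.459, 0.494, 0.496, 1.942, -1.174, 1.168, 0.725]
peak [0.5248 0.2492 0.2947] [441.3 181.8] [124.6 192.8]
tip [0.564  0.2493 0.271 ] [443.9 200.6] [128.6 178.1]
barR [0.5248 0.3152 0.2787] [465.3 183.3] [100.1 193.3]
barL [0.5248 0.1832 0.2787] [413.5 188.6] [154.  193.7]
```

View pics/c7.png

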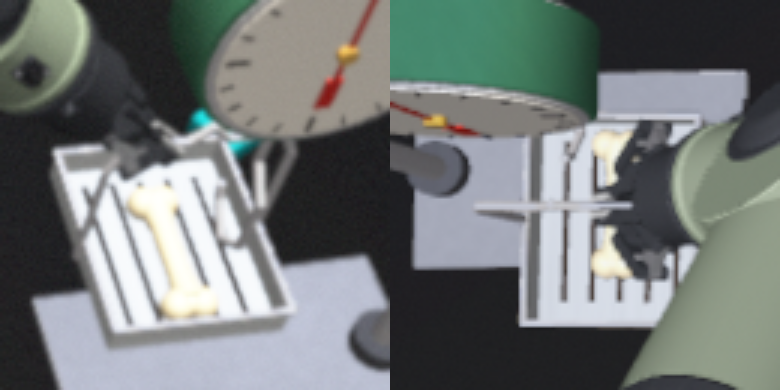

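The picture matches the prediction: the peak at mosaic (212,127), the hook tip at (220,185), and the bar level and along y. Now I'll pass it over the tip.

>>> {"fn": "play_rows", "kwargs": {"deltas": [[3,0,0,0,0,0,0],[7,0,0,0,0,0,0],[10,0,0,0,0,0,0],[12,0,0,0,0,0,0],[12,0,0,0,0,0,0],[11,0,0,0,0,0,0],[8,0,0,0,0,0,0],[4,0,0,0,0,0,0]]}}

```text
clock: 21.18
position: [0.5922, 0.2227, 0.2649]
tool_rot: [3.141, 0.785, 1.571]
force: [-0.4, 0.1, -5.1]
grip_width: 0.0051
```

>>> {"fn": "play_rows", "kwargs": {"deltas": [[0,0,-2,0,0,0,0],[0,0,-4,0,0,0,0],[0,0,-6,0,0,0,0],[0,0,-6,0,0,0,0],[0,0,-5,0,0,0,0],[0,0,-4,0,0,0,0],[0,0,-3,0,0,0,0],[0,0,0,0,0,0,0]]}}

```text
clock: 22.18
position: [0.5918, 0.2227, 0.2349]
tool_rot: [3.141, 0.785, 1.571]
force: [0.4, -0.9, -4.0]
grip_width: 0.0054
```

```bash
python3 - <<'E'
from go import *
plan([.592,.2228,.22],tool2(90,45,0))
im=snap('top','t8.png'); im2=snap('scene','s8.png')
p=np.array(telemetry.observe()['position'])+[0,.0265,.0296]
for nm,P in(('peak',p),('tip',[.564,.2493,.271])): print(nm,np.round(P,4),proj('scene',P).round(1),proj('top',P).round(1))
cv2.imwrite('pics/c8.png',np.hstack([cv2.resize(im2[155:255,390:490],None,fx=4,fy=4,interpolation=cv2.INTER_CUBIC),cv2.resize(im[125:225,90:190],None,fx=4,fy=4,interpolation=cv2.INTER_CUBIC)]))
E
```

```text
now [0.5918 0.2227 0.2349] t 22.175 d [  0.2   0.1 -14.9] w [-0.  0. -0.] n 1 row [  0.2   0.1 -14.9] [-0.01  0.01 -0.04] F [ 0.4 -0.9 -4. ] g 0.005389602704923845 q [-0.398, 0.632, 0.461, 1.789, -1.199, 1.199, 0.72]
peak [0.5919 0.2493 0.2648] [446.9 211.5] [129.9 167.3]
tip [0.564  0.2493 0.271 ] [443.9 200.6] [128.6 178.1]
```

View pics/c8.png

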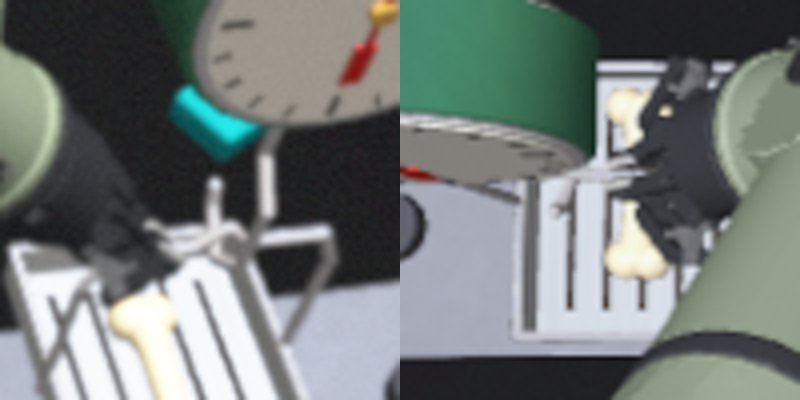

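The bar is between the tip (mosaic (215,183)) and the hook's back (268,215), with the peak at (228,225). Lower slowly onto the hook.

>>> {"fn": "play_rows", "kwargs": {"deltas": [[0,0,-2,0,0,0,0],[0,0,-3,0,0,0,0],[0,0,-3,0,0,0,0],[0,0,-3,0,0,0,0],[0,0,-3,0,0,0,0],[0,0,-2,0,0,0,0],[0,0,-2,0,0,0,0],[0,0,0,0,0,0,0]]}}

```text
clock: 23.28
position: [0.5919, 0.2227, 0.217]
tool_rot: [3.141, 0.785, 1.571]
force: [-0.2, -0.1, -3.5]
grip_width: 0.0052
```

>>> {"fn": "play_rows", "kwargs": {"deltas": [[0,0,-2,0,0,0,0],[0,0,-2,0,0,0,0],[0,0,-2,0,0,0,0],[0,0,-2,0,0,0,0],[0,0,-2,0,0,0,0],[0,0,0,0,0,0,0],[0,0,0,0,0,0,0]]}}

```text
clock: 24.15
position: [0.5918, 0.2227, 0.2071]
tool_rot: [3.141, 0.785, 1.571]
force: [0.9, -1.2, -1.4]
grip_width: 0.005
```

```bash
python3 - <<'E'
from go import *
f=[]
for i in range(4):
    snap('scene','s9.png'); s=telemetry.observe(); f.append(np.r_[s['force'],s['moment']])
print(np.mean(f,0).round(2)); plan([.592,.2228,.22],tool2(90,45,0))
E
```

```text
[ 1.   -0.87 -1.92 -1.19 -0.16 -0.23]
now [0.5918 0.2227 0.2071] t 24.35 d [ 0.2  0.1 12.9] w [-0.  0. -0.] n 1 row [ 0.2  0.1 12.9] [-0.01  0.03 -0.04] F [ 1.2 -0.9 -1.7] g 0.005179135341455893 q [-0.367, 0.665, 0.416, 1.805, -1.219, 1.161, 0.766]
```

>>> {"fn": "play_rows", "kwargs": {"deltas": [[0,0,-1.5,0,0,0,0],[0,0,-2,0,0,0,0],[0,0,-2,0,0,0,0],[0,0,-1.5,0,0,0,0],[0,0,-1,0,0,0,0],[0,0,0,0,0,0,0],[0,0,0,0,0,0,0]]}}

```text
clock: 25.22
position: [0.5918, 0.2227, 0.1991]
tool_rot: [3.141, 0.785, 1.571]
force: [1.7, -1.0, -0.6]
grip_width: 0.0052
```

```bash
python3 - <<'E'
from go import *
f=[]
for i in range(5):
    snap('scene','s9.png'); s=telemetry.observe(); f.append(np.r_[s['force'],s['moment']])
print(np.mean(f,0).round(2)); plan([.592,.2228,.22],tool2(90,45,0))
im2=cv2.imread('pics/s9.png'); im=snap('top','t9.png')
cv2.imwrite('pics/c9.png',np.hstack([cv2.resize(im2[85:265,385:565],None,fx=2.2,fy=2.2,interpolation=cv2.INTER_CUBIC)[:, :400],cv2.resize(im[125:225,90:190],None,fx=3.96,fy=3.96,interpolation=cv2.INTER_CUBIC)[:385]]) if 0 else cv2.resize(im2[85:265,385:560],(778,800))[:600,:])
E
```

```text
[ 1.51 -1.85  0.04 -1.01 -0.2  -0.24]
now [0.5918 0.2227 0.1991] t 25.475 d [ 0.2  0.1 20.9] w [-0.  0. -0.] n 1 row [ 0.2  0.1 20.9] [-0.01  0.03 -0.04] F [ 1.2 -1.7 -0.8] g 0.005313119022962064 q [-0.357, 0.674, 0.4, 1.808, -1.223, 1.148, 0.778]
```

View pics/c9.png

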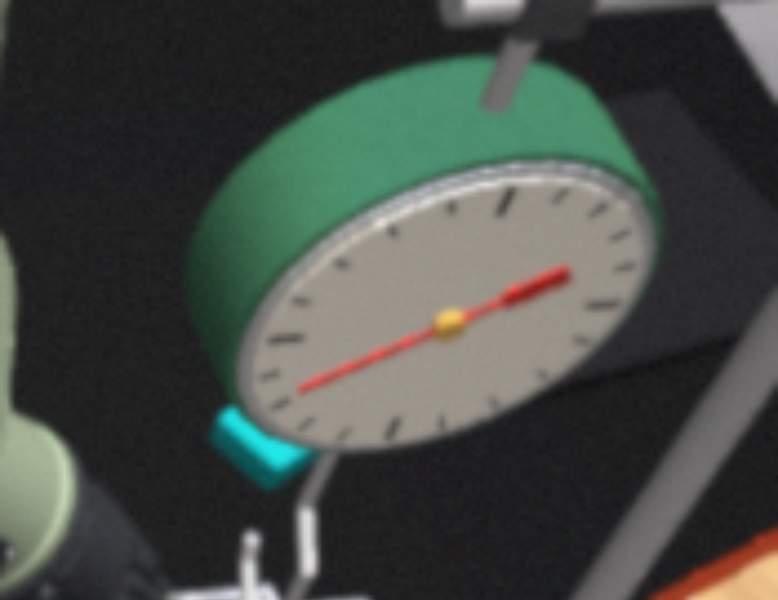

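The scene sees the dial's rear face, so it reads mirrored: the thin end stands about 234° clockwise, i.e. 126° → roughly 22 mm, close to my 20 mm of travel after contact, and Fz is near 0. I'll relieve the small sideways force before opening.

>>> {"fn": "play_rows", "kwargs": {"deltas": [[0.5,-0.5,0,0,0,0,0],[0.5,-0.5,0,0,0,0,0],[0,0,0,0,0,0,0],[0,0,0,0,0,0,0]]}}

```text
clock: 26.02
position: [0.5927, 0.222, 0.1991]
tool_rot: [3.141, 0.785, 1.572]
force: [0.9, 2.6, 0.3]
grip_width: 0.0053
```

```bash
cat > f.py <<'E'
from go import *
f=[]
for i in range(5):
    snap('scene','s9.png'); s=telemetry.observe(); f.append(np.r_[s['force'],s['moment']])
print(np.mean(f,0).round(2),np.std(f,0).round(2)); plan([.592,.2228,.22],tool2(90,45,0))
E
python3 f.py
```

```text
[ 0.68  2.97 -0.26 -0.4  -0.04 -0.11] [0.42 0.62 0.6  0.04 0.01 0.02]
now [0.5927 0.222  0.1991] t 26.275 d [-0.7  0.8 20.9] w [-0.   0.  -0.1] n 1 row [-0.7  0.8 20.9] [-0.03  0.02 -0.05] F [0.7 4.1 0.4] g 0.004954823410346025 q [-0.355, 0.675, 0.401, 1.806, -1.222, 1.15, 0.778]
```

>>> {"fn": "play_rows", "kwargs": {"deltas": [[0.5,0.5,0,0,0,0,0],[0,0,0,0,0,0,0],[0,0,0,0,0,0,0]]}}

```text
clock: 26.65
position: [0.5931, 0.2221, 0.199]
tool_rot: [3.141, 0.785, 1.571]
force: [-2.3, 0.4, -1.0]
grip_width: 0.0046
```

```bash
python3 f.py
```

```text
[-2.72 -0.05 -0.32 -0.83  0.37  0.52] [0.49 0.18 0.54 0.03 0.02 0.03]
now [0.5933 0.2222 0.199 ] t 26.9 d [-1.3  0.6 21. ] w [-0.  0. -0.] n 1 row [-1.3  0.6 21. ] [-0.01  0.02 -0.04] F [-2.2  0.3  0.5] g 0.005087881838839223 q [-0.355, 0.676, 0.401, 1.804, -1.222, 1.15, 0.776]
```

>>> {"fn": "play_rows", "kwargs": {"deltas": [[-0.4,0,0,0,0,0,0],[0,0,0,0,0,0,0],[0,0,0,0,0,0,0],[0,0,0,0,0,0,0]], "grip_force": 20}}

```text
clock: 27.4
position: [0.593, 0.2222, 0.1991]
tool_rot: [3.141, 0.785, 1.571]
force: [-1.1, -0.6, -0.8]
grip_width: 0.0054
```

```bash
python3 f.py
```

```text
[ 0.04 -0.77 -0.2  -0.9   0.07  0.02] [0.72 0.6  0.44 0.04 0.02 0.02]
now [0.593  0.2222 0.1991] t 27.65 d [-1.   0.6 20.9] w [-0.  0. -0.] n 1 row [-1.   0.6 20.9] [-0.01  0.03 -0.03] F [ 0.1 -1.6 -0.3] g 0.004999696276404166 q [-0.355, 0.675, 0.4, 1.805, -1.222, 1.149, 0.777]
```

>>> {"fn": "play_rows", "kwargs": {"deltas": [[0,0,0,0,0,0,7],[0,0,0,0,0,0,9],[0,0,0,0,0,0,11],[0,0,0,0,0,0,14],[0,0,0,0,0,0,18],[0,0,0,0,0,0,22],[0,0,0,0,0,0,26],[0,0,0,0,0,0,26]]}}

```text
clock: 28.65
position: [0.5929, 0.2223, 0.1991]
tool_rot: [3.141, 0.785, 1.571]
force: [1.2, -0.2, -0.0]
grip_width: 0.0257
```

```bash
python3 f.py; python3 - <<'E'
from h import *
im=cv2.imread('pics/s9.png'); cv2.imwrite('pics/c10.png',cv2.resize(im[85:305,360:560],(727,800),interpolation=cv2.INTER_CUBIC)[100:700])
E
```

```text
[-0.03  0.27  0.42 -0.75  0.01  0.01] [0.21 0.31 0.49 0.03 0.03 0.04]
now [0.5929 0.2223 0.1991] t 28.9 d [-0.9  0.5 20.9] w [-0.  0. -0.] n 1 row [-0.9  0.5 20.9] [-0.01  0.02 -0.04] F [ 0.2 -0.1 -0.4] g 0.02609668477101059 q [-0.355, 0.675, 0.4, 1.805, -1.222, 1.15, 0.777]
```

Viewing limit reached; I'll check numerically from here. Retreat along the finger axis, gently first.

>>> {"fn": "play_rows", "kwargs": {"deltas": [[0,-2,2,0,0,0,26],[0,-5,5,0,0,0,26],[0,-8,8,0,0,0,26],[0,-10,10,0,0,0,26],[0,-12,12,0,0,0,26],[0,-14,14,0,0,0,26],[0,-14,14,0,0,0,26],[0,-10,10,0,0,0,26]]}}

```text
clock: 29.9
position: [0.5931, 0.146, 0.2752]
tool_rot: [3.14, 0.785, 1.57]
force: [-0.0, -1.3, -0.4]
grip_width: 0.026
```

>>> {"fn": "play_rows", "kwargs": {"deltas": [[0,-20,0,0,0,0,26],[0,-25,0,0,0,0,26],[0,-25,0,0,0,0,26],[0,-20,0,0,0,0,26],[0,0,0,0,0,0,26],[0,0,0,0,0,0,26],[0,0,0,0,0,0,26],[0,0,0,0,0,0,26]]}}

```text
clock: 30.9
position: [0.5928, 0.0578, 0.2741]
tool_rot: [3.141, 0.785, 1.572]
force: [-0.1, 0.4, -0.0]
grip_width: 0.026
```

```bash
python3 f.py; cat > chk.py <<'E'
from h import *
import time
def st():
    S=snap('scene','k.png'); h=cv2.cvtColor(S,cv2.COLOR_BGR2HSV).astype(int)
    red=((h[...,0]<8)|(h[...,0]>172))&(h[...,1]>140)&(h[...,2]>80); red[:,:430]=0; red[:90]=0; red[190:]=0; red[:,535:]=0
    ys,xs=np.where(red); v=np.linalg.svd(np.c_[xs,ys]-[xs.mean(),ys.mean()],full_matrices=False)[2][0]
    T=snap('top','kt.png'); ht=cv2.cvtColor(T,cv2.COLOR_BGR2HSV).astype(int)
    def bone(im,hh,x0,x1,y0,y1):
        m=np.zeros(im.shape[:2],np.uint8); s=(hh[...,0]>15)&(hh[...,0]<32)&(hh[...,1]>35)&(hh[...,1]<150)&(hh[...,2]>130); m[y0:y1,x0:x1]=s[y0:y1,x0:x1]
        _,l,stt,ce=cv2.connectedComponentsWithStats(m)
        i=1+np.argmax(stt[1:,4]) if len(stt)>1 else 0; return stt[i],ce[i].round(1)
    g=((S.min(2)>150)).astype(np.uint8); g[:, :380]=0; g[:200]=0; 
    print('pointer deg',round(float(np.degrees(np.arctan2(v[1],v[0]))),2),len(xs),'bone sc',bone(S,h,370,540,195,330),'top',bone(T,ht,80,210,120,240),'tray',cv2.boundingRect(g))
for _ in range(4): st()
E
python3 chk.py
```

```text
[-0.15 -0.11  0.01 -0.76  0.01 -0.01] [0.67 0.37 0.59 0.01 0.03 0.03]
now [0.5929 0.0574 0.2741] t 31.15 d [ -0.9 165.4 -54.1] w [-0.  0. -0.] n 4 row [ -0.2  41.4 -13.5] [-0.    0.01 -0.01] F [0.7 0.2 0.1] g 0.0260777100653507 q [-0.139, 0.624, 0.501, 1.689, -1.038, 1.414, 0.788]
pointer deg 154.16 78 bone sc (array([414, 239,  16,  33,  69], dtype=int32), array([422.4, 252.8])) top (array([145, 172,  16,  25, 112], dtype=int32), array([153.9, 187.8])) tray (382, 200, 178, 220)
pointer deg 154.15 76 bone sc (array([414, 239,  16,  33,  69], dtype=int32), array([422.4, 252.8])) top (array([145, 172,  16,  25, 113], dtype=int32), array([153.9, 187.7])) tray (382, 200, 178, 220)
pointer deg 154.23 75 bone sc (array([414, 239,  16,  33,  69], dtype=int32), array([422.4, 252.8])) top (array([145, 172,  16,  25, 112], dtype=int32), array([153.9, 187.8])) tray (382, 200, 178, 220)
pointer deg 154.18 74 bone sc (array([414, 239,  16,  33,  69], dtype=int32), array([422.4, 252.8])) top (array([145, 172,  16,  25, 113], dtype=int32), array([153.9, 187.8])) tray (382, 200, 178, 220)
```

```bash
python3 - <<'E'
from h import *
S=cv2.imread('pics/k.png');T=cv2.imread('pics/kt.png')
zp=.249-.022; z0=zp-.172
for nm,dx,dy,dz in(('bone mid',.016,0,.0195),('bone near',-.053,0,.0195),('bone far',.085,0,.0195),('c--',-.095,-.078,.035),('c-+',-.095,.078,.035),('c++',.095,.078,.035),('c+-',.095,-.078,.035),('peak',0,0,.172),('barL',0,-.066,.156),('barR',0,.066,.156)):
    P=[.592+dx,.2493+dy,z0+dz]; print(nm,proj('scene',P).round(1),proj('top',P).round(1))
# tray bright mask compact dumps
for n,im,(x0,x1,y0,y1) in(('top',T,(100,196,140,226)),('scene',S,(385,505,205,315))):
    g=im[y0:y1:3,x0:x1:2].astype(int); sat=g.max(2)-g.min(2)
    print(n)
    for r,(a,b) in enumerate(zip(g.min(2),sat)): print(y0+3*r,''.join('B' if s>45 and m>60 else '#' if m>175 else '+' if m>130 else '-' if m>80 else '.' for m,s in zip(a,b)))
E
```

```text
bone mid [429.  258.1] [153.4 172.7]
bone near [421.5 236.4] [152.8 196.2]
bone far [436.9 281. ] [154.1 149.4]
c-- [391.  223.6] [177.8 210.4]
c-+ [445.4 217.6] [123.7 210. ]
c++ [468.7 278. ] [125.8 144.7]
c+- [410.3 285.3] [179.4 145. ]
peak [442.7 220.6] [135.1 169.7]
barL [415.1 227.1] [162.5 170.8]
barR [466.3 221.5] [112.  170.5]
top
140 BBBBBBBBBB......................................
143 BBBBBBBBB.......................................
146 BBBBBBBBB...........+###################........
149 BBBBBBBBBB..........+++++++++++++++++++#-##++...
152 BBBBBBBB............######+###+#########-++++...
155 ###+----............###########-+###-###-++++...
158 -----+#+++++-.......###+######+-+###.###-++++...
161 B------------+---...###-####+##++###.###-+++-...
164 ------------------.-###-####+##++###.###-+++-...
167 ----------------+++####+####+##+####-###-+++-...
170 -.-++++-+++#####################++##-###-+++-...
173 ++++++--++++#--###-###++####+##+##++-###-+++-...
176 ++++++++----#--##+.###++####+##+####-+-+-+++-...
179 +++++++++++++--#+#-###++####+##+####+##+-+++-...
182 +++++++++++
[... 2490 characters left out ...]
+-###############++++++----++++###################
286 .....+####+-+####++++----+++++++++##########################
289 .....-#####+--++++++++++##########################++++----..
292 ......+################################+++++---.............
295 ......-######################++++---........................
298 .......+############+++---..................................
301 .......-++++---.............................................
304 ............................................................
307 ............................................................
310 ............................................................
313 ............................................................
```

Everything matches a level, still pan hanging about 22 mm down: the tray corners and bar in both views fall within 1–2 px of the prediction, and the bone is in the tray. Handing in.

```bash
python3 -c "
from workcell import workorder,telemetry
print(workorder.job_done(), telemetry.observe()['clock'])"
```

```text
the job is handed in; nothing more can be done
the job is handed in; nothing more can be done
```

The ivory bone lies in the pan, and the pan hangs by its handle's peak on the scale's hook. The job was handed in at about 32 s of the 72 s allowed; no verdict was reported.

- **Loading:** I gripped the larger ivory bone with the tool tilted and slid it under the handle bar from the far side. I opened the fingers once the bone touched the pan floor (9.6 N).
- **Hanging:** I gripped the bar from the -y side, carried the pan over the hook tip and lowered it in small steps. The vertical force on the tool fell to about 0 N before I eased the sideways force and let go.

**Last checks:**
- The pointer stood still over four frames (within 0.1°). It read about 22 mm of pull, seen mirrored from the dial's rear.
- The bone was motionless in the tray. The tray corners and bar matched a level pan in both views to 1–2 px.
- The arm is clear of everything, with no force on the tool.

**Doubts and gaps:**
- Joint 6 briefly read 1.934 against its listed limit of 1.93.
- The picture limit was used up before release, so every check after that was numeric only.
- I did not measure the skull, shin bone, gel or brown bone again at the end. The arm kept clear of them, and the pictures of the skull, gel and brown bone during the job showed no change.

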